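# Fetch the drained flange from behind the bottles

## Robot

A 6-joint arm with a two-finger parallel gripper is mounted at the origin on a cart in front of the work surface, level with it; the furniture and walls round the work are solid. World frame = base frame: x ahead of the robot, y to its left, z up, the work surface at z = 0. Lengths are in m, angles in rad, forces in N, time in s.
With the tool pointing down it reaches from about 0.375 to 0.975 m from the base axis. Payload 3.8 kg.
Tool frame: the origin (TCP) lies midway between the tips of the shut fingers; the grasp point (between the pads) lies 19 mm behind it; z points along the fingers, y is the line along which they close (so a half turn about z gives the same grasp; the last joint's range is limited). The gripper opens to 85 mm and grips with 20 to 120 N. Pads are 22 mm wide; open, the fingers measure 114 mm over their backs; the gripper's body (76 mm by 85 mm) begins 54 mm behind the grasp point. The pads swing forward as they close: fully open they stand 13 mm farther back than shut.
Start: joints at [1.173, 0.264, 1.604, -0, 1.274, -0.037], TCP at [0.238, 0.632, 0.231] pointing down, gripper open.
Joint ranges: [-2.63, 2.63], [-0.94, 2.18], [0.31, 2.57], [-1.31, 4.45], [0, 2.66], [-2.55, 2.55]. Speed limits (rad/s): [2.57, 2.57, 3.14, 3.14, 3.14, 3.14].

## Interface

Orientations are given as a rotation vector (axis times angle).
In Python, from workcell import bot gives the robot as it stands.
- The arm moves only by the tool step_arm, never from a script. Its argument "motion" is a list of rows, each a list of 5 numbers: the finger opening in cm, from 0 to 8.54, then the shift along the tool's x, y, z in cm, then the turn about the tool's z in degrees. In form: [[claw, dx, dy, dz, twist], ...]. A call has 1 to 20 rows; each row is the pose to reach, as a shift and turn from the pose commanded when the call began, along the tool's axes at that moment; what a row does not reach only later rows make up. A row lasts 1/10 s, in which the tool goes at most 50 mm and 8.59 degrees, less where a joint would pass 70% of its speed; a pose out of reach is approached as far as the arm can. A call with a gripper value outside its range is refused whole. The fingers move at their own pace and stop on an object; "force" is the grip in N (left out, the last holds). Time passes only in rows, so rows that repeat a pose let the fingers close. It gives the time, the measured TCP pose, the force, the opening and the grip force at its end, in the units of the state.
- bot.read_state(): the state, without advancing time (a new reading comes with each control period).
- bot.read_camera(name): name is "scene" or "top" or "wrist"; returns (picture, depth): 420x560x3 uint8, red, green, blue; 420x560 float32, m along the optical axis (not along the pixel's ray), 0 where there is no reading.
- bot.calibration(name): a dict with "mtx" (3x3 intrinsics, pixels), "k1" (the pictures are not rectified: a ray, as slopes to the right and down, at radius r is drawn at 1 + k1 r^2 times it, then the intrinsics apply), "origin" and "orientation" of the camera in the world; the wrist camera has in their place "T_tool_cam" (4x4, takes a point from camera to tool coordinates, whose origin is the TCP and whose axes are the flange's). Camera axes: x right, y up, looking along -z (the intrinsics and any distortion apply to the point x, -y, -z); pixel columns grow to the right and rows downward; lengths in m; the calibration is good to about 2 mm. A picture is of the moment at which its call begins: read the wrist's pose just before it. calibration takes no time and is no camera call.
- bot.finish_job(): hands the job in; it is judged then, once.
The state is a dict: "time": time; "q": joint angles; "joint_vel": joint speeds; "joint_torque": joint torques, N m; "tool_pos": TCP position; "tcp_rot": TCP orientation; "wrist_force": force on the tool from outside, world axes, zero at the start; "torque": the same for the moment, N m; "width": opening from 0.0 (shut) to 1.0 (fully open); "grip_force": force on a finger pad.
Only numpy, scipy, OpenCV 4.12 (cv2) and the standard library are available. Lean on these libraries where they do the work, as an engineer would, in place of code of your own. Each camera call takes 0.05 s, during which the arm holds its last target. There are 200 camera calls.

## Task

The washed brass flange has drained in the grey bottle rack, hemmed in by the three bottles. Stand all three bottles aside in the steel drip tray, only then take the brass flange and seat it flat, hub up, in the recess of the round inspection nest, and after that put each bottle back into the very rack well it came from. Keep the bottles upright and leave everything else on the bench where it is.

Things in the scene. Friction and masses are not known exactly. Their poses are not given: they have to be found in the camera images.
- bottle_rack: grey bottle rack, fixed slab 124 (x) x 164 (y) x 16 mm. Origin: centre of underside, 4 mm over the bench on feet; x to its back, z up. Three round wells, 48 mm across, floor at z 7 mm, mouth chamfered 4 mm, at x, y = (-28, 0), (15, 51.2), (15, -51.2) mm; which bottle is in which varies. At (24, 0) a steel drain pedestal, 26 mm across, top at z 21 mm, carries the brass flange. Rack and drip tray may swap sides
- drip_tray: shallow steel drip tray, 78 (x) x 170 (y) x 11 mm outside, rim 13 mm high, floor 2 mm above its underside, on 4 mm feet, fixed, empty at the start. Origin: centre of its underside; long side along its y. The three bottles fit side by side along y, for instance at y = -54, 0 and 54 mm
- inspection_nest: round aluminium nest with engraved ticks on a dark base ring 76 mm across, fixed. Origin: centre of its underside, about 4 mm above the bench (it stands on the green mat). The aluminium part is 63 mm across and 12 mm high; in its middle a round recess 42 mm across, 3 mm deep (floor 9 mm above the origin). The flange is seated when it lies flat on that floor
- dropper_bottle: brown glass dropper bottle with black cap and rubber bulb, about 60 g, 108 mm high. Origin: centre of its underside, z up. Body 40 mm across up to 68 mm, black screw cap 22 mm across from 68 to 82 mm, bulb 14 mm across from there to 108 mm. Hangs well from a firm grip on the cap
- white_bottle: white plastic bottle with blue ribbed cap, about 90 g, 115 mm high. Origin: centre of its underside, z up. Body 40 mm across up to the shoulder at 76 mm, neck 23 mm, cap 28 mm across from 93 to 115 mm. Hangs well from a firm grip on the cap
- metal_bottle: bare aluminium (silver-grey) bottle with yellow ribbed cap, about 90 g, 115 mm high. Origin: centre of its underside, z up. Body 40 mm across up to the shoulder at 80 mm, neck 23 mm, cap 28 mm across from 93 to 115 mm. Hangs well from a firm grip on the cap
- brass_flange: brass turned flange, about 90 g, 26 mm high: round foot 30 mm across and about 9 mm thick, narrower hub above. Origin: centre of its underside, z up. Grip it low, by the straight rim of the foot; the contact surface tapers from the foot to the hub top
- steel_flange: steel turned flange, 36 mm across, 20 mm high, a bystander: leave it alone. Origin: centre of its underside
- petri_dish: clear round petri dish, 60 mm across, 12 mm high, a bystander: leave it alone. Origin: centre of its underside
- loupe: black folding hand loupe, 36 x 64 x 11 mm, a bystander: leave it alone. Origin: centre of its underside
There are look-alikes about, which are no part of the job. Leave any red look-alike of the brass_flange alone.

How it is judged:
On the way, in this order (a step that is already met when the one before it is completed fails the run):
1. all three bottles stand in the drip tray while the brass flange is still on its pedestal (x of dropper_bottle in the frame of drip_tray between -0.03 and 0.03 m and y of dropper_bottle in the frame of drip_tray between -0.075 and 0.075 m and z of each of dropper_bottle, white_bottle, metal_bottle in the frame of drip_tray below 0.006 m and angle between each of dropper_bottle, white_bottle, metal_bottle's own z axis and vertical below 0.1 rad and linear speed of each of dropper_bottle, white_bottle, metal_bottle below 0.03 m/s and x of white_bottle in the frame of drip_tray between -0.03 and 0.03 m and y of white_bottle in the frame of drip_tray between -0.075 and 0.075 m and x of metal_bottle in the frame of drip_tray between -0.03 and 0.03 m and y of metal_bottle in the frame of drip_tray between -0.075 and 0.075 m and distance of brass_flange from where it was at the start of the episode below 0.012 m), for 0.2 s.
2. the brass flange is seated in the nest while the bottles still stand in the tray (x of dropper_bottle in the frame of drip_tray between -0.03 and 0.03 m and y of dropper_bottle in the frame of drip_tray between -0.075 and 0.075 m and z of each of dropper_bottle, white_bottle, metal_bottle in the frame of drip_tray below 0.006 m and angle between each of dropper_bottle, white_bottle, metal_bottle, brass_flange's own z axis and vertical below 0.1 rad and linear speed of each of dropper_bottle, white_bottle, metal_bottle below 0.03 m/s and x of white_bottle in the frame of drip_tray between -0.03 and 0.03 m and y of white_bottle in the frame of drip_tray between -0.075 and 0.075 m and x of metal_bottle in the frame of drip_tray between -0.03 and 0.03 m and y of metal_bottle in the frame of drip_tray between -0.075 and 0.075 m and horizontal distance between brass_flange and inspection_nest below 0.008 m and z of brass_flange in the frame of inspection_nest between 0.007 and 0.0108 m and linear speed of brass_flange below 0.02 m/s and contact force between the fingers and brass_flange below 0.1 N), for 0.2 s.
At the end, for the whole second after the job is handed in: each bottle stands upright on the floor of the well it started in (within 10 mm of its starting place, tilt under 0.1 rad), the brass flange lies hub up and flat on the floor of the nest's recess within 8 mm of its centre, all released and at rest (distance of each of dropper_bottle, white_bottle, metal_bottle from where it was at the start of the episode below 0.01 m and z of each of dropper_bottle, white_bottle, metal_bottle in the frame of bottle_rack below 0.01 m and angle between each of dropper_bottle, white_bottle, metal_bottle, brass_flange's own z axis and vertical below 0.1 rad and linear speed of each of dropper_bottle, white_bottle, metal_bottle, brass_flange below 0.02 m/s and horizontal distance between brass_flange and inspection_nest below 0.008 m and z of brass_flange in the frame of inspection_nest between 0.007 and 0.0108 m); the robot touches nothing.
It fails at once if a bottle is tipped by more than 0.6 rad (angle between any of dropper_bottle, white_bottle, metal_bottle's own z axis and vertical above 0.6 rad).
It fails at once if the steel flange, petri dish or loupe is moved by more than 15 mm (distance of any of steel_flange, petri_dish, loupe from where it was at the start of the episode above 0.015 m).
It also fails if it takes over 115 s, if anything falls off the work surface, if the arm or the gripper's body presses on something with over 40 N, if the wrist force passes 120 N, or if a joint passes its speed limit or range.

## Working session

There is one attempt and no reset: what is moved stays moved. The work goes in short steps, Python scripts to look and compute and a tool call to move; the robot and the scene stay as the last step left them, time stands still between calls to the robot, and variables do not carry over. Pictures are saved under pics/ and viewed, at most 14 in all, crops included, and the job is handed in when it is done.

Besides the shell and the picture viewer there is one more tool, called after "Emit:" by a JSON object that holds its "api" and its "payload", one argument or row to a line. step_arm: Moves the arm, as the interface text tells. Its arguments: {"type":"object","properties":{"motion":{"type":"array","items":{"type":"array","items":{"type":"number"}}},"force":{"type":"number"}},"required":["motion"]}

```bash
mkdir -p pics; cat > h.py <<'E'
import numpy as np, cv2
from scipy.spatial.transform import Rotation as R
from workcell import bot
def cam(name):
    c=bot.calibration(name)
    if name=="wrist":
        s=bot.read_state(); T=np.eye(4);T[:3,:3]=R.from_rotvec(s["tcp_rot"]).as_matrix();T[:3,3]=s["tool_pos"]
        T=T@np.array(c["T_tool_cam"])
    else:
        T=np.eye(4);o=np.array(c["orientation"],float)
        T[:3,:3]=o if o.shape==(3,3) else R.from_rotvec(o).as_matrix();T[:3,3]=c["origin"]
    return np.array(c["mtx"]),float(c["k1"]),T
def shot(name,fn):
    K,k,T=cam(name); p,d=bot.read_camera(name)
    cv2.imwrite(f"pics/{fn}.png",p[...,::-1]); np.savez(f"pics/{fn}.npz",p=p,d=d,K=K,k=k,T=T)
def rays(z,u,v):
    uv=np.stack([u,v],-1).astype(float).reshape(-1,1,2)
    n=cv2.undistortPoints(uv,z["K"],np.array([float(z["k"]),0,0,0])).reshape(-1,2)
    return np.c_[n[:,0],-n[:,1],-np.ones(len(n))]
def onplane(z,u,v,h):
    r=rays(z,np.atleast_1d(u),np.atleast_1d(v))@z["T"][:3,:3].T;o=z["T"][:3,3]
    return o+r*((h-o[2])/r[:,2])[:,None]
def cloud(z):
    H,W=z["d"].shape;v,u=np.mgrid[:H,:W]
    P=rays(z,u.ravel(),v.ravel())*z["d"].ravel()[:,None]
    return (P@z["T"][:3,:3].T+z["T"][:3,3]).reshape(H,W,3)
E
python3 - <<'E'
from h import *
print(bot.read_state())
for n in("top","scene","wrist"): print(n,bot.calibration(n))
shot("top","top0");shot("scene","sc0")
E
```

```text
{'time': 0.0, 'q': array([ 1.17309286e+00,  2.64781179e-01,  1.60539488e+00,  1.64391056e-06,
        1.27370025e+00, -3.69050346e-02]), 'joint_vel': array([ 0.00047653, -0.00085002,  0.00012535,  0.00042523, -0.00017135,
       -0.00213944]), 'joint_torque': array([-1.13980459e-04, -5.15098858e+01, -3.67316973e+01, -5.00377409e-04,
        1.28679292e-02, -4.12652764e-05]), 'tool_pos': array([0.23800611, 0.63085376, 0.22993187]), 'tcp_rot': array([-0.56358365, -3.09012341,  0.00350171]), 'wrist_force': array([ 0.34937647, -0.09146158, -0.75377688]), 'torque': array([-0.00264594, -0.04220655,  0.02361985]), 'grip_force': 0.0, 'width': 0.9976203372547245}
top {'mtx': array([[446.18482717,   0.        , 283.25254503],
       [  0.        , 446.18482717, 211.72016178],
       [  0.        ,   0.        ,   1.        ]]), 'k1': -0.06597350056167539, 'origin': array([ 0.34629779, -0.42433061,  0.90457169]), 'orientation': array([ 0.18283026, -0.11130236, -1.57687414])}
scene {'mtx': array([[444.9240105 ,   0.        , 280.7179368 ],
       [  0.        , 444.9240105 , 210.65301681],
       [  0.        ,   0.        ,   1.        ]]), 'k1': -0.07717463966991076, 'origin': array([-0.09259935, -0.90801506,  0.63811341]), 'orientation': array([ 0.85204708, -0.38267865, -0.84236715])}
wrist {'mtx': array([[322.38750436,   0.        , 278.39032115],
       [  0.        , 322.38750436, 205.88129604],
       [  0.        ,   0.        ,   1.        ]]), 'k1': 0.003309785359371021, 'T_tool_cam': array([[ 4.43915867e-04,  9.55642653e-01,  2.94528305e-01,
         7.64285723e-02],
       [ 9.99999843e-01, -5.25155146e-04,  1.96737829e-04,
        -4.40324448e-04],
       [ 3.42684116e-04,  2.94528172e-01, -9.55642736e-01,
        -1.43250892e-01],
       [ 0.00000000e+00,  0.00000000e+00,  0.00000000e+00,
         1.00000000e+00]])}
```

View pics/top0.png

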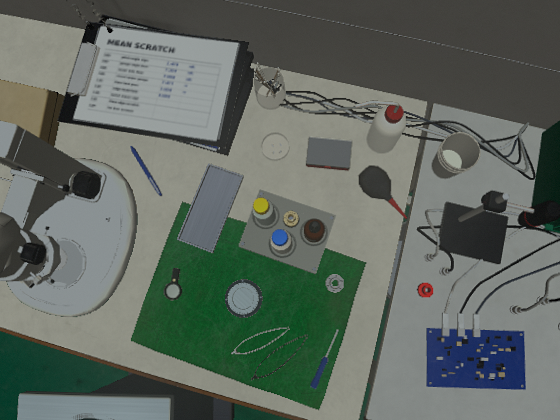

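View pics/sc0.png

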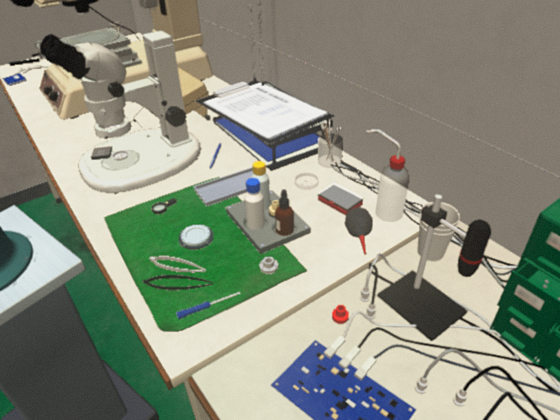

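The top view shows the rack at about (287,230), with the yellow cap at (262,205), blue cap at (280,238), dropper at (314,230) and brass flange at (291,217). The tray is at (210,207) and the nest at (243,297). Next I'll enlarge that area.

```bash
python3 - <<'E'
from h import *
im=cv2.imread("pics/top0.png")[150:330,160:360]
cv2.imwrite("pics/top0c.png",cv2.resize(im,(800,720)[0:2] if 0 else (660,594),interpolation=cv2.INTER_CUBIC))
z=np.load("pics/top0.npz");C=cloud(z)
for n,u,v in[("yel",262,205),("blue",280,238),("drop",314,230),("brass",291,217),("tray",210,207),("nest",243,297),("steel",335,283),("petri",275,147),("loupe",172,290)]:
    print(n,C[v,u].round(4))
E
```

```text
yel [ 0.5063 -0.3516  0.1281]
blue [ 0.4468 -0.3833  0.1269]
drop [ 0.4655 -0.4441  0.0906]
brass [ 0.5017 -0.4003  0.0268]
tray [ 0.5289 -0.232   0.0068]
nest [ 0.3449 -0.3036  0.0149]
steel [ 0.371  -0.4859  0.0037]
petri [ 0.6572 -0.3673  0.0033]
loupe [ 0.3591 -0.1596  0.0123]
```

View pics/top0c.png

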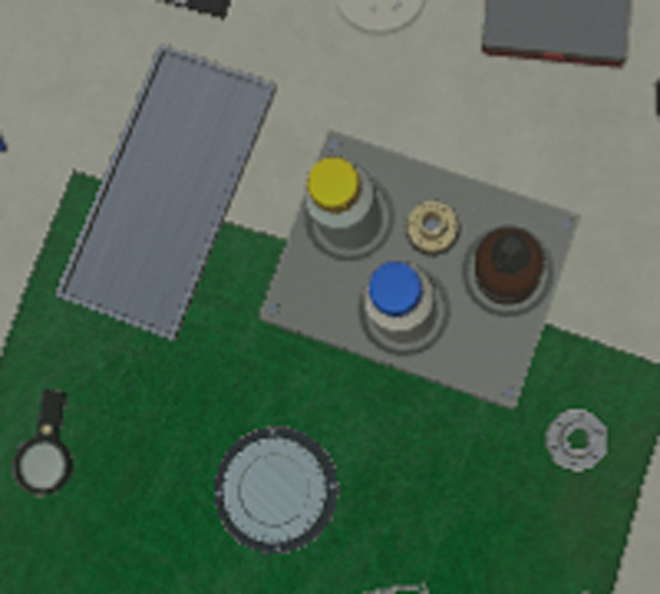

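The crop shows the rack corners (crop px) at (332,131), (579,215), (516,407) and (262,318). The tray corners are at (163,47), (275,87), (174,337) and (60,296), and the nest centre is at (277,489). I still need the layout geometry and the obstacle heights, because the microscope stands between the start pose and the work.

```bash
python3 - <<'E'
from h import *
z=np.load("pics/top0.npz")
def P(pts,h):
    p=np.array(pts,float)/3.3+[160,150]-0.35; return onplane(z,p[:,0],p[:,1],h)[:,:2]
r=P([(332,131),(579,215),(516,407),(262,318)],.020)
t=P([(163,47),(275,87),(174,337),(60,296)],.017)
for n,a in(("rack",r),("tray",t)):
    s=[np.linalg.norm(a[i]-a[i-1]) for i in range(4)]
    ex=a[0]+a[1]-a[2]-a[3]
    print(n,a.mean(0).round(4),"sides",np.round(s,4),"yaw x",np.degrees(np.arctan2(ex[1],ex[0])).round(2))
print("caps y,b",P([(333,182)],.126),P([(396,288)],.126),"bulb",P([(511,250)],.119),"nest",P([(277,489)],.016),"brass",P([(433,222)],.051))
c=r.mean(0);yw=np.arctan2(*(r[0]+r[1]-r[2]-r[3])[::-1]);M=np.array([[np.cos(yw),-np.sin(yw)],[np.sin(yw),np.cos(yw)]])
for n,p in(("white",(-.028,0)),("L",(.015,.0512)),("R",(.015,-.0512)),("ped",(.024,0))):print(n,(c+M@p).round(4))
# obstacles
for f in("top0","sc0"):
    zz=np.load(f"pics/{f}.npz");C=cloud(zz);ok=(zz["d"]>0)
    Q=C[ok];az=np.degrees(np.arctan2(Q[:,1],Q[:,0]));rr=np.hypot(Q[:,0],Q[:,1])
    print(f,"cols r .2-.3,.3-.4...")
    for a in range(-60,90,10):
        print(a,[ (lambda m: round(float(np.percentile(Q[m,2],99.5)),2) if m.sum()>5 else None)((az>=a)&(az<a+10)&(rr>=q)&(rr<q+.1)) for q in np.arange(.2,.9,.1)])
E
```

```text
rack [ 0.4759 -0.3925] sides [0.1233 0.1607 0.1225 0.1623] yaw x -19.72
tray [ 0.5264 -0.2355] sides [0.1692 0.0769 0.1675 0.0762] yaw x -21.04
caps y,b [[ 0.50715534 -0.34880234]] [[ 0.44888431 -0.38265475]] bulb [[ 0.46960279 -0.44444914]] nest [[ 0.34327667 -0.30489243]] brass [[ 0.49762413 -0.40067742]]
white [ 0.4495 -0.3831]
L [ 0.5073 -0.3494]
R [ 0.4727 -0.4458]
ped [ 0.4985 -0.4006]
top0 cols r .2-.3,.3-.4...
-60 [0.0, 0.01, 0.01, 0.01, 0.03, 0.06, 0.22]
-50 [0.01, 0.01, 0.02, 0.13, 0.12, 0.06, 0.19]
-40 [0.01, 0.01, 0.02, 0.13, 0.13, 0.03, 0.2]
-30 [0.01, 0.02, 0.02, 0.02, 0.1, 0.11, 0.11]
-20 [0.01, 0.01, 0.01, 0.02, 0.1, 0.1, 0.11]
-10 [0.01, 0.26, 0.26, 0.32, 0.1, 0.11, 0.17]
0 [0.01, 0.29, 0.3, 0.32, 0.12, 0.13, 0.16]
10 [0.01, 0.14, 0.05, 0.04, 0.12, 0.13, 0.01]
20 [0.01, 0.04, 0.05, 0.0, 0.01, None, None]
30 [None, 0.0, 0.0, None, None, None, None]
40 [0.01, None, None, None, None, None, None]
50 [0.0, None, None, None, None, None, None]
60 [None, None, None, None, None, None, None]
70 [-0.73, -0.73, -0.73, -0.73, -0.73, -0.73, None]
80 [-0.73, -0.73, -0.73, -0.73, -0.73, -0.73, None]
sc0 cols r .2-.3,.3-.4...
-60 [0.0, 0.01, 0.01, 0.01, 0.03, 0.06, 0.22]
-50 [0.0, 0.01, 0.02, 0.13, 0.12, 0.06, 0.19]
-40 [0.01, 0.01, 0.02, 0.13, 0.13, 0.03, 0.2]
-30 [0.01, 0.02, 0.02, 0.02, 0.1, 0.1, 0.11]
-20 [0.01, 0.01, 0.01, 0.02, 0.1, 0.1, 0.1]
-10 [0.0, 0.26, 0.26, 0.32, 0.1, 0.11, 0.34]
0 [0.0, 0.37, 0.34, 0.32, 0.32, 0.13, 0.29]
10 [0.0, 0.37, 0.34, 0.04, 0.03, 0.13, 0.13]
20 [0.0, 0.36, 0.05, 0.04, 0.01, 0.03, 0.15]
30 [-0.65, 0.0, 0.0, 0.01, 0.04, 0.1, 0.34]
40 [0.0, 0.0, 0.0, 0.0, 0.09, 0.37, 0.35]
50 [None, -0.73, -0.73, 0.0, 0.0, 0.36, 0.19]
60 [None, None, None, -0.73, -0.73, -0.73, 0.01]
70 [None, None, None, None, None, None, None]
80 [None, None, None, None, None, None, None]
```

Emit:
{"api": "step_arm", "payload": {
  "motion": [
    [5, 0, 0, -3, 0],
    [5, 0, 0, -7, 0],
    [5, 0, 0, -11, 0],
    [5, 0, 0, -15, 0],
    [5, 0, 0, -19, 0],
    [5, 0, 0, -22, 0],
    [5, 0, 0, -24, 0],
    [5, 0, 0, -25, 0],
    [5, 0, 0, -25, 0]
  ],
  "force": 60
}}

```text
time: 1.0
tool_pos: [0.2384, 0.6318, 0.4825]
tcp_rot: [0.564, 3.09, 0.003]
wrist_force: [0.6, -0.2, -0.2]
width: 0.588
grip_force: 0.0
```

```bash
cat >> h.py <<'E'
def to(x,y,zz,yaw=None):
    """shift in tool axes (cm) and twist (deg) to reach TCP x,y,z with closing line (tool y) at yaw deg"""
    s=bot.read_state();M=R.from_rotvec(s["tcp_rot"]).as_matrix()
    d=M.T@(np.array([x,y,zz])-s["tool_pos"])*100
    tw=None
    if yaw is not None:
        cur=np.degrees(np.arctan2(M[1,1],M[0,1])); tw=-(((yaw-cur)+90)%180-90)
    print("d",d.round(2),"twist",tw,"q6",s["q"][5].round(2),"tilt",np.degrees(np.arccos(-M[2,2])).round(2))
E
python3 - <<'E'
from h import *
to(.6,.3,.48);to(.62,-.05,.48);to(.45,-.383,.48,-20)
print(bot.read_state()["tool_pos"],bot.read_state()["q"])
E
```

```text
d [-45.55 -18.28   0.22] twist None q6 -0.04 tilt 0.12
d [-59.77 -50.32   0.15] twist None q6 -0.04 tilt 0.12
d [-5.562e+01 -8.748e+01  7.000e-02] twist 89.32650314062843 q6 -0.04 tilt 0.12
[0.23841217 0.63184873 0.48253811] [ 1.17311473e+00  2.23490222e-01  1.20454585e+00 -9.36592332e-06
  1.71138010e+00 -3.68622350e-02]
```

Emit:
{"api": "step_arm", "payload": {
  "motion": [
    [5, -12, -5, 0, 8],
    [5, -45.6, -18.3, 0, 40],
    [5, -45.6, -18.3, 0, 40],
    [5, -45.6, -18.3, 0, 40],
    [5, -45.6, -18.3, 0, 40],
    [5, -45.6, -18.3, 0, 40],
    [5, -45.6, -18.3, 0, 40],
    [5, -45.6, -18.3, 0, 40],
    [5, -45.6, -18.3, 0, 40],
    [5, -45.6, -18.3, 0, 40],
    [5, -59.8, -50.3, 0, 70],
    [5, -59.8, -50.3, 0, 70],
    [5, -59.8, -50.3, 0, 70],
    [5, -59.8, -50.3, 0, 70],
    [5, -59.8, -50.3, 0, 70],
    [5, -59.8, -50.3, 0, 70],
    [5, -59.8, -50.3, 0, 70],
    [5, -59.8, -50.3, 0, 70]
  ]
}}

```text
time: 2.8
tool_pos: [0.6196, -0.0564, 0.4779]
tcp_rot: [-2.241, -2.199, 0.008]
wrist_force: [0.2, 0.1, 0.2]
width: 0.585
grip_force: 0.0
```

```bash
python3 - <<'E'
from h import *
to(.42,-.36,.40,-20)
E
```

```text
d [-30.72 -19.34   7.96] twist 18.903939472516342 q6 -0.11 tilt 0.31
```

Emit:
{"api": "step_arm", "payload": {
  "motion": [
    [5, -4, -2.5, 0, 8],
    [5, -30.7, -19.3, 0, 19],
    [5, -30.7, -19.3, 0, 19],
    [5, -30.7, -19.3, 0, 19],
    [5, -30.7, -19.3, 2, 19],
    [5, -30.7, -19.3, 4, 19],
    [5, -30.7, -19.3, 6, 19],
    [5, -30.7, -19.3, 7, 19],
    [5, -30.7, -19.3, 8, 19],
    [5, -30.7, -19.3, 8, 19],
    [5, -30.7, -19.3, 8, 19]
  ]
}}

```text
time: 3.9
tool_pos: [0.4243, -0.3538, 0.401]
tcp_rot: [-2.566, -1.81, -0.001]
wrist_force: [0.1, 0.0, -0.4]
width: 0.586
grip_force: 0.0
```

```bash
python3 - <<'E'
from h import *
shot("wrist","w0");print(bot.read_state()["tool_pos"],bot.read_state()["q"]);to(.4495,-.383,.25,-20)
E
```

```text
[ 0.42466445 -0.35397183  0.40198742] [-7.40243520e-01 -2.74512974e-02  1.62036209e+00  5.27961342e-04
  1.54782802e+00 -3.98575670e-01]
d [-1.91  3.3  15.2 ] twist 0.42318796785710333 q6 -0.4 tilt 0.06
```

View pics/w0.png

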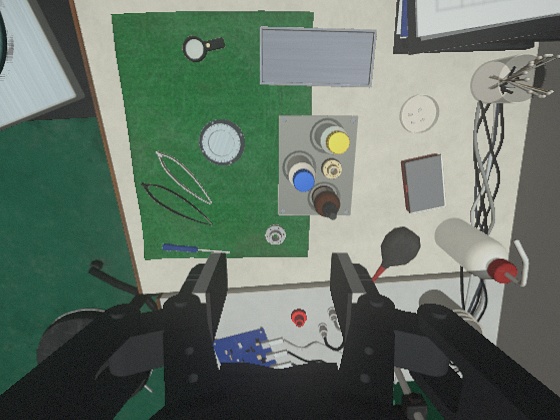

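The wrist view shows the rack corners at (279,116), (357,117), (351,215) and (278,214), the blue cap at (303,180), the yellow cap at (338,142), and the nest at (222,143). The tray corners are at (262,28), (376,32), (374,86) and (261,85). I'll cross-check these against the top view.

```bash
python3 - <<'E'
from h import *
z=np.load("pics/w0.npz")
def P(p,h): p=np.array(p,float);return onplane(z,p[:,0],p[:,1],h)[:,:2]
print(P([(279,116),(357,117),(351,215),(278,214)],.02).mean(0),P([(262,28),(376,32),(374,86),(261,85)],.017).mean(0))
print(P([(303,180),(338,142)],.126),P([(222,142)],.016),P([(332,168.5)],.051))
C=cloud(z);hsv=cv2.cvtColor(z["p"],cv2.COLOR_RGB2HSV)
for n,lo,hi in(("blue",(100,150,60),(130,255,255)),("yel",(22,150,100),(35,255,255))):
    m=cv2.inRange(hsv,lo,hi)>0; m&=(C[...,2]>.123)&(C[...,2]<.132)
    p=C[m];print(n,m.sum(),p.mean(0),(p.min(0)+p.max(0))/2,np.ptp(p,axis=0))
E
```

```text
[ 0.47397879 -0.3940805 ] [ 0.52708015 -0.2380408 ]
[[ 0.44741174 -0.38144517]
 [ 0.5051613  -0.3493002 ]] [[ 0.34347132 -0.30394509]] [[ 0.49514149 -0.39686263]]
blue 309 [ 0.4475347  -0.38289985  0.12616361] [ 0.44709482 -0.3830125   0.1259443 ] [0.02636152 0.02592022 0.00557775]
yel 1 [ 0.49302337 -0.35451063  0.12525434] [ 0.49302337 -0.35451063  0.12525434] [0. 0. 0.]
```

```bash
python3 - <<'E'
from h import *
for f in("top0","sc0","w0"):
    z=np.load(f"pics/{f}.npz");Q=cloud(z)[z["d"]>0]
    for h in(.06,.12,.2):
        m=(Q[:,2]>h)&(Q[:,2]<.36)&(Q[:,0]>.4)&(Q[:,0]<.66)&(Q[:,1]>-.28)&(Q[:,1]<.1)
        print(f,h,m.sum(),np.sort(Q[m,1])[:3] if m.any() else"")
to(.5065,-.3495,.17,-20)
E
```

```text
top0 0.06 8871 [-0.2792432  -0.2791482  -0.27909514]
top0 0.12 7876 [-0.04589542 -0.04580555 -0.04578791]
top0 0.2 5282 [-0.02448222 -0.02372588 -0.02337111]
sc0 0.06 5755 [-0.2799584  -0.27958812 -0.2795479 ]
sc0 0.12 5001 [-0.05082459 -0.04942111 -0.04873785]
sc0 0.2 3175 [-0.02874321 -0.02831718 -0.0274229 ]
w0 0.06 1382 [-0.27996053 -0.27995224 -0.27994865]
w0 0.12 0 
w0 0.2 0 
d [ 3.16  7.54 23.21] twist 0.42318796785710333 q6 -0.4 tilt 0.06
```

Emit:
{"api": "step_arm", "payload": {
  "motion": [
    [5, 3.2, 7.5, 5, 0.4],
    [5, 3.2, 7.5, 10, 0.4],
    [5, 3.2, 7.5, 15, 0.4],
    [5, 3.2, 7.5, 19, 0.4],
    [5, 3.2, 7.5, 22, 0.4],
    [5, 3.2, 7.5, 23.2, 0.4],
    [5, 3.2, 7.5, 23.2, 0.4],
    [5, 3.2, 7.5, 23.2, 0.4]
  ]
}}

```text
time: 4.75
tool_pos: [0.507, -0.3508, 0.1726]
tcp_rot: [2.57, 1.799, 0.002]
wrist_force: [-0.4, 0.6, 0.9]
width: 0.583
grip_force: 0.0
```

```bash
python3 - <<'E'
from h import *
shot("wrist","w1");z=np.load("pics/w1.npz");C=cloud(z);hsv=cv2.cvtColor(z["p"],cv2.COLOR_RGB2HSV)
m=(cv2.inRange(hsv,(20,120,60),(36,255,255))>0)&(C[...,2]>.12)&(C[...,2]<.132)
p=C[m];print(m.sum(),p.mean(0),(p.min(0)+p.max(0))/2,np.ptp(p,axis=0))
to(.5065,-.3495,.098,-20)
E
```

```text
1480 [ 0.50608984 -0.34889898  0.1260035 ] [ 0.50580772 -0.34954736  0.1244317 ] [0.02883491 0.02805434 0.00849862]
d [ 0.16 -0.19  7.54] twist -0.04782770082763932 q6 -0.3 tilt 0.37
```

View pics/w1.png

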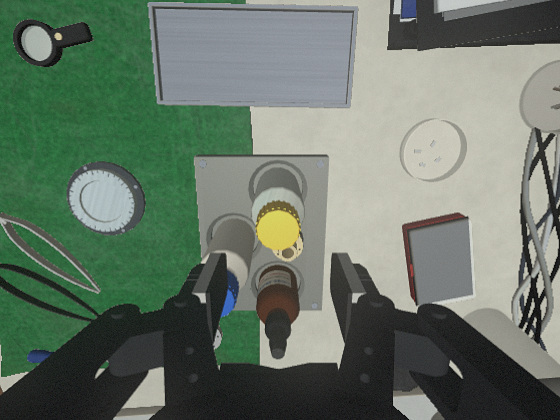

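The yellow cap is centred at (0.506,-0.349) at height 0.126 (px (278,230)), between the two fingers and with both clear of the other bottles. I'm descending to grip it.

Emit:
{"api": "step_arm", "payload": {
  "motion": [
    [5, 0.2, -0.2, 2.5, 0],
    [5, 0.2, -0.2, 4.5, 0],
    [5, 0.2, -0.2, 6, 0],
    [5, 0.2, -0.2, 7, 0],
    [5, 0.2, -0.2, 7.4, 0],
    [5, 0.2, -0.2, 7.4, 0],
    [4, 0.2, -0.2, 7.4, 0],
    [2, 0.2, -0.2, 7.4, 0],
    [2, 0.2, -0.2, 7.4, 0],
    [2, 0.2, -0.2, 7.4, 0],
    [2, 0.2, -0.2, 7.4, 0],
    [2, 0.2, -0.2, 7.4, 0]
  ],
  "force": 60
}}

```text
time: 6.0
tool_pos: [0.5054, -0.3485, 0.0972]
tcp_rot: [2.571, 1.798, 0.002]
wrist_force: [0.9, -1.4, 5.7]
width: 0.306
grip_force: 63.3
```

```bash
python3 - <<'E'
from h import *
to(.5414,-.1977,.17,-20.5)
E
```

```text
d [15.39 -1.77 -7.3 ] twist 0.42982288745830033 q6 -0.29 tilt 0.24
```

Emit:
{"api": "step_arm", "payload": {
  "motion": [
    [2, 0, 0, -1.5, 0],
    [2, 0, 0, -4, 0],
    [2, 0, 0, -6.5, 0],
    [2, 3, -0.4, -7.3, 0.4],
    [2, 7, -0.8, -7.3, 0.4],
    [2, 11, -1.2, -7.3, 0.4],
    [2, 14, -1.6, -7.3, 0.4],
    [2, 15.2, -1.8, -7.3, 0.4],
    [2, 15.4, -1.8, -7.3, 0.4],
    [2, 15.4, -1.8, -6, 0.4],
    [2, 15.4, -1.8, -4, 0.4],
    [2, 15.4, -1.8, -2.2, 0.4],
    [2, 15.4, -1.8, -1, 0.4],
    [2, 15.4, -1.8, -0.3, 0.4],
    [2, 15.4, -1.8, 0.2, 0.4],
    [2, 15.4, -1.8, 0.4, 0.4],
    [2, 15.4, -1.8, 0.4, 0.4]
  ]
}}

```text
time: 7.7
tool_pos: [0.541, -0.1985, 0.1002]
tcp_rot: [2.58, 1.789, 0.0]
wrist_force: [-16.9, 7.2, 47.4]
width: 0.307
grip_force: 76.4
```

```bash
python3 - <<'E'
from h import *
s=bot.read_state();print(s["tool_pos"],s["wrist_force"],s["width"],s["grip_force"]);shot("wrist","w2")
E
```

```text
[ 0.54095053 -0.19848033  0.10015513] [-16.92225531   7.18515633  47.35097336] 0.3068659240674604 76.4175047459139
```

View pics/w2.png

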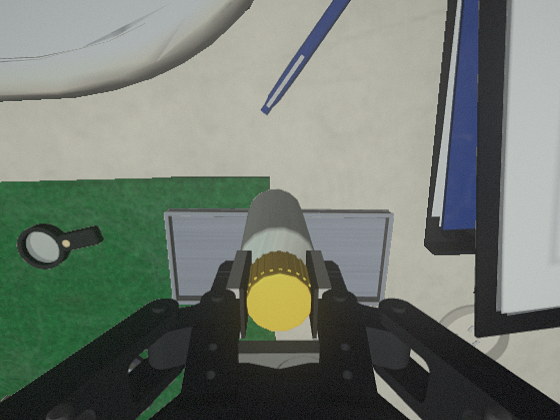

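The picture shows the tray's long side running along the image's horizontal, from (165,212) to (392,212), so I had its axes swapped. The bottle base is on the rim. I'm lifting it and correcting.

Emit:
{"api": "step_arm", "payload": {
  "motion": [
    [2, 0, 0, -1, 0],
    [2, 0, 0, -3, 0],
    [2, 0, 0, -5, 0],
    [2, 0, 0, -6, 0],
    [2, 0, 0, -6, 0],
    [2, 0, 0, -6, 0]
  ]
}}

```text
time: 8.35
tool_pos: [0.5394, -0.1969, 0.1505]
tcp_rot: [-2.581, -1.79, 0.001]
wrist_force: [0.6, 0.5, -1.3]
width: 0.302
grip_force: 65.9
```

```bash
python3 - <<'E'
from h import *
s=bot.read_state();print(s["tool_pos"],s["wrist_force"],s["width"],s["grip_force"])
e=np.array([.934,-.358]);c=np.array([.5267,-.237])
for k in(-.056,0,.056):
    p=c+k*e;print(p);to(*p,.15,-20.5)
z=np.load("pics/top0.npz");C=cloud(z)
Q=C[z["d"]>0];m=(Q[:,2]>.05)&(Q[:,2]<.3)&(Q[:,0]<.75)&(Q[:,0]>.55)&(Q[:,1]>-.34)&(Q[:,1]<-.1)
for a in np.arange(-.34,-.1,.03):
    k=m&(Q[:,1]>a)&(Q[:,1]<a+.03);print(a.round(2),Q[k,0].min() if k.any() else None)
shot("wrist","w3")
E
```

```text
[ 0.53935938 -0.19687422  0.15048742] [ 0.59111117  0.52287348 -1.310194  ] 0.3021775580301784 65.87172861472936
[ 0.474396 -0.216952]
d [-4.16 -5.38  0.05] twist 0.0010663482611903419 q6 -0.04 tilt 0.05
[ 0.5267 -0.237 ]
d [-4.2   0.22  0.05] twist 0.0010663482611903419 q6 -0.04 tilt 0.05
[ 0.579004 -0.257048]
d [-4.25  5.82  0.04] twist 0.0010663482611903419 q6 -0.04 tilt 0.05
-0.34 0.7490748184307359
-0.31 0.644564572026826
-0.28 0.6271561941594765
-0.25 0.6331179693024055
-0.22 0.636401502302752
-0.19 0.6418201302525
-0.16 0.6480209962776484
-0.13 0.6556138514329791
-0.1 None
```

View pics/w3.png

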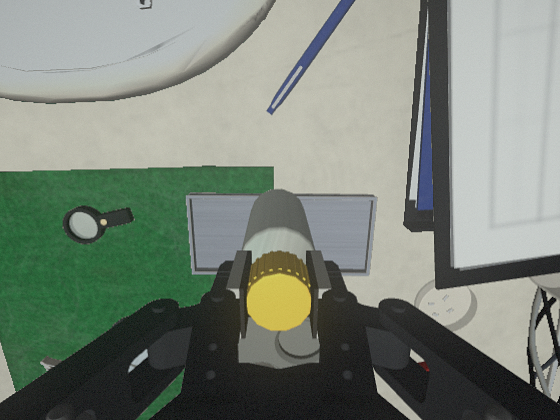

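The metal bottle still hangs upright in the grip. The tray spans px (190,195) to (375,270), and the binder edge at x≈0.63 clears the back slot. I'm moving the bottle to the back slot.

Emit:
{"api": "step_arm", "payload": {
  "motion": [
    [2, -1.5, 2, 0, 0],
    [2, -3.5, 4.5, 0, 0],
    [2, -4.2, 5.4, 0, 0],
    [2, -4.2, 5.4, 0, 0],
    [2, -4.2, 5.4, 2, 0],
    [2, -4.2, 5.4, 4, 0],
    [2, -4.2, 5.4, 5, 0],
    [2, -4.2, 5.4, 5.5, 0],
    [2, -4.2, 5.4, 5.8, 0],
    [2, -4.2, 5.4, 5.8, 0],
    [2, -4.2, 5.4, 5.8, 0]
  ]
}}

```text
time: 9.5
tool_pos: [0.5763, -0.255, 0.0942]
tcp_rot: [2.58, 1.791, 0.001]
wrist_force: [-0.2, 0.5, -1.6]
width: 0.305
grip_force: 65.8
```

Emit:
{"api": "step_arm", "payload": {
  "motion": [
    [2, 0, 0, 0.1, 0],
    [2, 0, 0, 0.2, 0],
    [2, 0, 0, 0.2, 0]
  ]
}}

```text
time: 9.8
tool_pos: [0.5761, -0.2551, 0.092]
tcp_rot: [2.58, 1.791, 0.001]
wrist_force: [-0.3, 0.7, 0.9]
width: 0.305
grip_force: 66.0
```

Emit:
{"api": "step_arm", "payload": {
  "motion": [
    [2, 0, 0, 0.1, 0],
    [2, 0, 0, 0.1, 0]
  ]
}}

```text
time: 10.0
tool_pos: [0.5763, -0.2552, 0.0919]
tcp_rot: [2.58, 1.791, 0.001]
wrist_force: [-0.9, 1.0, 5.8]
width: 0.308
grip_force: 67.0
```

Emit:
{"api": "step_arm", "payload": {
  "motion": [
    [3.4, 0, 0, 0, 0],
    [4.2, 0, 0, 0, 0],
    [4.2, 0, 0, 0, 0],
    [4.2, 0, 0, 0, 0],
    [4.2, 0, 0, -2, 0],
    [4.2, 0, 0, -5, 0],
    [4.2, 0, 0, -8, 0],
    [4.2, 0, 0, -8, 0]
  ]
}}

```text
time: 10.8
tool_pos: [0.5789, -0.2564, 0.1758]
tcp_rot: [2.574, 1.787, 0.007]
wrist_force: [0.2, 0.2, 1.4]
width: 0.492
grip_force: 0.0
```

```bash
python3 - <<'E'
from h import *
to(.4482,-.383,.172,-20);to(.4482,-.383,.097,-20)
E
```

```text
d [-16.43  -7.82   0.33] twist -0.4673491916604178 q6 -0.1 tilt 0.54
d [-16.42  -7.89   7.83] twist -0.4673491916604178 q6 -0.1 tilt 0.54
```

Emit:
{"api": "step_arm", "payload": {
  "motion": [
    [5, -4, -2, 0, 0],
    [5, -9, -4.3, 0, 0],
    [5, -13.5, -6.4, 0, 0],
    [5, -16, -7.6, 0, 0],
    [5, -16.4, -7.7, 0, 0],
    [5, -16.4, -7.7, 0, 0],
    [5, -16.4, -7.7, 0, 0],
    [5, -16.4, -7.7, 0, 0]
  ]
}}

```text
time: 11.6
tool_pos: [0.4471, -0.3806, 0.17]
tcp_rot: [-2.579, -1.793, -0.0]
wrist_force: [-0.4, -0.0, -0.1]
width: 0.585
grip_force: 0.0
```

```bash
python3 - <<'E'
from h import *
to(.4482,-.383,.097,-20)
shot("wrist","w4");z=np.load("pics/w4.npz");C=cloud(z);hsv=cv2.cvtColor(z["p"],cv2.COLOR_RGB2HSV)
m=(cv2.inRange(hsv,(100,120,60),(130,255,255))>0)&(C[...,2]>.12)&(C[...,2]<.132)&(C[...,1]<-.3)
p=C[m];print(m.sum(),p.mean(0),(p.min(0)+p.max(0))/2,np.ptp(p,axis=0))
C=C[(C[...,2]>.1)&(C[...,2]<.125)&(C[...,1]>-.3)&(C[...,1]<-.2)&(C[...,0]>.5)&(C[...,0]<.62)];print("metal",len(C),C.mean(0) if len(C) else "",C.min(0),C.max(0))
E
```

```text
d [-0.19  0.19  7.3 ] twist -0.3859090543656123 q6 -0.39 tilt 0.03
1480 [ 0.44809614 -0.38215816  0.12600589] [ 0.44782007 -0.38316415  0.12424844] [0.0286608  0.0289123  0.00827886]Traceback (most recent call last):
  File "<stdin>", line 6, in <module>
    return umr_minimum(a, axis, None, out, keepdims, initial, where)
ValueError: zero-size array to reduction operation minimum which has no identity
```

View pics/w4.png

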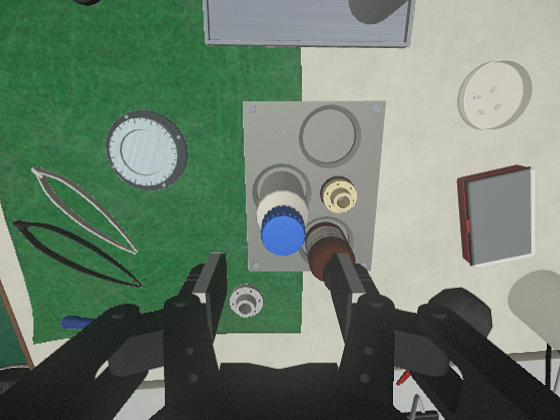

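The metal bottle stands in the tray (base near px (378,8)), and the white cap at (283,231) matches the measurement. I'm descending on it and gripping.

Emit:
{"api": "step_arm", "payload": {
  "motion": [
    [4.6, -0.2, 0.1, 2.5, -0.4],
    [4.6, -0.2, 0.1, 4.5, -0.4],
    [4.6, -0.2, 0.1, 6, -0.4],
    [4.6, -0.2, 0.1, 7, -0.4],
    [4.6, -0.2, 0.1, 7.3, -0.4],
    [4.6, -0.2, 0.1, 7.3, -0.4],
    [4, -0.2, 0.1, 7.3, -0.4],
    [2, -0.2, 0.1, 7.3, -0.4],
    [2, -0.2, 0.1, 7.3, -0.4],
    [2, -0.2, 0.1, 7.3, -0.4],
    [2, -0.2, 0.1, 7.3, -0.4],
    [2, -0.2, 0.1, 7.3, -0.4]
  ]
}}

```text
time: 12.85
tool_pos: [0.4473, -0.3846, 0.0986]
tcp_rot: [2.573, 1.799, 0.001]
wrist_force: [0.5, -1.2, 6.1]
width: 0.308
grip_force: 59.5
```

```bash
python3 - <<'E'
from h import *
to(.5239,-.2359,.18,-20.5);s=bot.read_state();print(s["tool_pos"],s["wrist_force"])
E
```

```text
d [16.59  2.11 -8.15] twist 0.4216577855787875 q6 -0.4 tilt 0.15
[ 0.44727422 -0.38460804  0.09860632] [ 0.52167954 -1.21303031  6.12021412]
```

Emit:
{"api": "step_arm", "payload": {
  "motion": [
    [2, 0, 0, -1.5, 0],
    [2, 0, 0, -4, 0],
    [2, 0, 0, -6.5, 0],
    [2, 3, 0.4, -8, 0.4],
    [2, 7, 0.9, -8, 0.4],
    [2, 11, 1.4, -8, 0.4],
    [2, 15, 1.9, -8, 0.4],
    [2, 16.4, 2.1, -8, 0.4],
    [2, 16.6, 2.1, -8, 0.4],
    [2, 16.6, 2.1, -8, 0.4],
    [2, 16.6, 2.1, -6, 0.4],
    [2, 16.6, 2.1, -4, 0.4],
    [2, 16.6, 2.1, -2, 0.4],
    [2, 16.6, 2.1, -0.8, 0.4],
    [2, 16.6, 2.1, 0, 0.4],
    [2, 16.6, 2.1, 0.4, 0.4],
    [2, 16.6, 2.1, 0.4, 0.4],
    [2, 16.6, 2.1, 0.5, 0.4],
    [2, 16.6, 2.1, 0.5, 0.4]
  ]
}}

```text
time: 14.75
tool_pos: [0.524, -0.2357, 0.0936]
tcp_rot: [2.579, 1.79, 0.001]
wrist_force: [-0.4, 0.5, 3.3]
width: 0.308
grip_force: 59.6
```

Emit:
{"api": "step_arm", "payload": {
  "motion": [
    [2, 0, 0, 0.05, 0],
    [3.4, 0, 0, 0.05, 0],
    [4, 0, 0, 0.05, 0],
    [4, 0, 0, 0, 0],
    [4, 0, 0, 0, 0],
    [4, 0, 0, -2, 0],
    [4, 0, 0, -5, 0],
    [4, 0, 0, -8, 0],
    [4, 0, 0, -8, 0],
    [4, 0, 0, -8, 0]
  ]
}}

```text
time: 15.75
tool_pos: [0.5237, -0.2353, 0.1731]
tcp_rot: [2.579, 1.79, 0.002]
wrist_force: [-0.2, -0.4, -1.4]
width: 0.468
grip_force: 0.0
```

```bash
python3 - <<'E'
from h import *
to(.4715,-.4455,.174,-20)
E
```

```text
d [-21.52   2.46  -0.08] twist -0.47158161759831785 q6 -0.11 tilt 0.11
```

Emit:
{"api": "step_arm", "payload": {
  "motion": [
    [4.5, -4, 0.5, 0, 0],
    [4.5, -9, 1, 0, -0.5],
    [4.5, -14, 1.6, 0, -0.5],
    [4.5, -19, 2.2, 0, -0.5],
    [4.5, -21.2, 2.4, 0, -0.5],
    [4.5, -21.5, 2.5, 0, -0.5],
    [4.5, -21.5, 2.5, 0, -0.5],
    [4.5, -21.5, 2.5, 0, -0.5]
  ]
}}

```text
time: 16.55
tool_pos: [0.4711, -0.4436, 0.1709]
tcp_rot: [-2.57, -1.802, -0.0]
wrist_force: [0.5, 0.3, 0.1]
width: 0.528
grip_force: 0.0
```

```bash
python3 - <<'E'
from h import *
to(.4715,-.4455,.082,-20)
shot("wrist","w5");z=np.load("pics/w5.npz");C=cloud(z)
for lo,hi in((.084,.1),(.108,.125)):
  m=(C[...,2]>lo)&(C[...,2]<hi)&(abs(C[...,0]-.4715)<.03)&(abs(C[...,1]+.4455)<.03)
  p=C[m];print(m.sum(),p.mean(0),(p.min(0)+p.max(0))/2,np.ptp(p,axis=0),np.percentile(p[:,2],[50,90]))
E
```

```text
d [-0.18  0.12  8.89] twist 0.06409114901688895 q6 -0.45 tilt 0.15
408 [ 0.47235403 -0.44164949  0.09236502] [ 0.47082049 -0.44525289  0.09194217] [0.02116633 0.01999228 0.01571851] [0.09290598 0.09441727]
316 [ 0.47121486 -0.44442792  0.11547957] [ 0.47054188 -0.44508693  0.11418621] [0.01309954 0.01184815 0.0122905 ] [0.11695984 0.11870536]
```

View pics/w5.png

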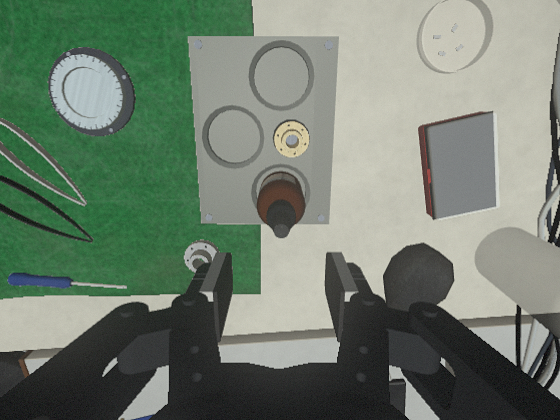

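Only the dropper is left in the rack, with its bulb at (281,222) and its centre at (0.471,-0.445). I'm descending to the cap.

Emit:
{"api": "step_arm", "payload": {
  "motion": [
    [4.5, -0.2, 0, 3, 0],
    [4.5, -0.2, 0, 5.5, 0],
    [4.5, -0.2, 0, 7.5, 0],
    [4.5, -0.2, 0, 8.5, 0],
    [4.5, -0.2, 0, 9, 0],
    [4.5, -0.2, 0, 9, 0],
    [3.5, -0.2, 0, 9, 0],
    [1.4, -0.2, 0, 9, 0],
    [1.4, -0.2, 0, 9, 0],
    [1.4, -0.2, 0, 9, 0],
    [1.4, -0.2, 0, 9, 0],
    [1.4, -0.2, 0, 9, 0]
  ]
}}

```text
time: 17.8
tool_pos: [0.4715, -0.4482, 0.0841]
tcp_rot: [2.571, 1.801, 0.001]
wrist_force: [-0.1, 0.5, 5.7]
width: 0.218
grip_force: 58.7
```

```bash
python3 - <<'E'
from h import *
to(.4725,-.2162,.19,-20.5)
E
```

```text
d [ 21.82  -7.81 -10.64] twist 0.5173923810401391 q6 -0.45 tilt 0.17
```

Emit:
{"api": "step_arm", "payload": {
  "motion": [
    [1.4, 0, 0, -1.5, 0],
    [1.4, 0, 0, -4, 0],
    [1.4, 0, 0, -7, 0],
    [1.4, 0, 0, -10, 0],
    [1.4, 3, -1.1, -10.5, 0.4],
    [1.4, 7, -2.5, -10.5, 0.4],
    [1.4, 11, -3.9, -10.5, 0.4],
    [1.4, 15, -5.4, -10.5, 0.4],
    [1.4, 19, -6.8, -10.5, 0.4],
    [1.4, 21.4, -7.7, -10.5, 0.4],
    [1.4, 21.8, -7.8, -10.5, 0.4],
    [1.4, 21.8, -7.8, -10.5, 0.4]
  ]
}}

```text
time: 19.0
tool_pos: [0.4719, -0.2151, 0.1879]
tcp_rot: [2.577, 1.795, 0.0]
wrist_force: [0.4, -1.1, -1.3]
width: 0.215
grip_force: 58.7
```

```bash
python3 - <<'E'
from h import *
to(.4725,-.2162,.08,-20.5);shot("wrist","w6")
E
```

```text
d [-0.07  0.08 10.79] twist 0.22538983161436477 q6 -0.12 tilt 0.05
```

View pics/w6.png

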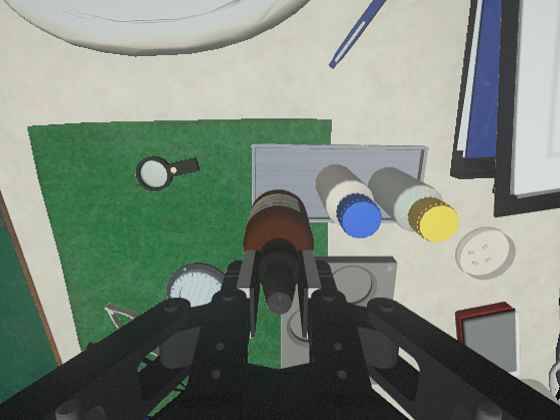

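The dropper hangs upright over the free front slot, with the white cap at (358,215) and the yellow cap at (437,220) standing in the tray. I'm lowering it.

Emit:
{"api": "step_arm", "payload": {
  "motion": [
    [1.4, 0, 0, 3, 0.2],
    [1.4, 0, 0, 6, 0.2],
    [1.4, 0, 0, 8.5, 0.2],
    [1.4, 0, 0, 9.8, 0.2],
    [1.4, 0, 0, 10.4, 0.2],
    [1.4, 0, 0, 10.7, 0.2],
    [1.4, 0, 0, 10.8, 0.2],
    [1.4, 0, 0, 10.8, 0.2]
  ]
}}

```text
time: 19.85
tool_pos: [0.4727, -0.2162, 0.0804]
tcp_rot: [2.581, 1.788, 0.001]
wrist_force: [-0.4, -0.8, -0.0]
width: 0.216
grip_force: 58.8
```

Emit:
{"api": "step_arm", "payload": {
  "motion": [
    [1.4, 0, 0, 0.1, 0],
    [1.4, 0, 0, 0.15, 0],
    [1.4, 0, 0, 0.15, 0]
  ]
}}

```text
time: 20.15
tool_pos: [0.4727, -0.216, 0.0791]
tcp_rot: [2.581, 1.788, 0.001]
wrist_force: [-1.1, 0.2, 5.8]
width: 0.219
grip_force: 59.2
```

Emit:
{"api": "step_arm", "payload": {
  "motion": [
    [2.4, 0, 0, 0, 0],
    [3.2, 0, 0, 0, 0],
    [3.2, 0, 0, 0, 0],
    [3.2, 0, 0, 0, 0],
    [3.2, 0, 0, -3, 0],
    [3.2, 0, 0, -7, 0],
    [3.2, 0, 0, -9, 0],
    [3.2, 0, 0, -9, 0],
    [3.2, 0, 0, -9, 0]
  ]
}}

```text
time: 21.05
tool_pos: [0.4718, -0.2156, 0.1677]
tcp_rot: [2.582, 1.789, 0.0]
wrist_force: [-0.3, -0.4, 0.1]
width: 0.375
grip_force: 0.0
```

```bash
python3 - <<'E'
from h import *
to(.4975,-.4005,.14,-20)
E
```

```text
d [-16.41   8.9    2.77] twist -0.5738339000458268 q6 -0.12 tilt 0.03
```

Emit:
{"api": "step_arm", "payload": {
  "motion": [
    [4.5, -4, 0, 0, 0],
    [4.5, -9, 2, 0, -0.5],
    [4.5, -13, 5, 0, -0.5],
    [4.5, -16, 8, 1, -0.5],
    [4.5, -16.4, 8.9, 2, -0.5],
    [4.5, -16.4, 8.9, 2.7, -0.5],
    [4.5, -16.4, 8.9, 2.7, -0.5],
    [4.5, -16.4, 8.9, 2.7, -0.5]
  ]
}}

```text
time: 21.85
tool_pos: [0.4964, -0.3983, 0.1395]
tcp_rot: [-2.571, -1.8, 0.001]
wrist_force: [-0.3, -0.2, 0.8]
width: 0.528
grip_force: 0.0
```

```bash
python3 - <<'E'
from h import *
to(.4975,-.4005,.0285,-20)
shot("wrist","w7");z=np.load("pics/w7.npz");C=cloud(z)
m=(C[...,2]>.030)&(C[...,2]<.06)&(np.hypot(C[...,0]-.4975,C[...,1]+.4005)<.025)
p=C[m];print(m.sum(),(p.min(0)+p.max(0))/2,np.ptp(p,axis=0),np.percentile(p[:,2],[10,30,50,70,90,99]))
f=(C[...,2]>.031)&(C[...,2]<.038)&m;print((C[f].min(0)+C[f].max(0))/2,np.ptp(C[f],axis=0))
n=(C[...,2]>.013)&(C[...,2]<.03)&(np.hypot(C[...,0]-.343,C[...,1]+.304)<.045);q=C[n];print("nest",n.sum(),(q.min(0)+q.max(0))/2 if n.any() else"",np.ptp(q,axis=0))
E
```

```text
d [-0.19  0.21 11.1 ] twist -0.008611652623116584 q6 -0.37 tilt 0.19
1048 [ 0.49675387 -0.40123009  0.04143827] [0.02957012 0.03014082 0.02280699] [0.03486221 0.03570563 0.03645179 0.04447624 0.05118235 0.05226313]
[ 0.49675387 -0.40123009  0.0345275 ] [0.02957012 0.03014082 0.0069221 ]
nest 4062 [ 0.34163423 -0.30443134  0.01584408] [0.06320224 0.06225443 0.00568794]
```

View pics/w7.png

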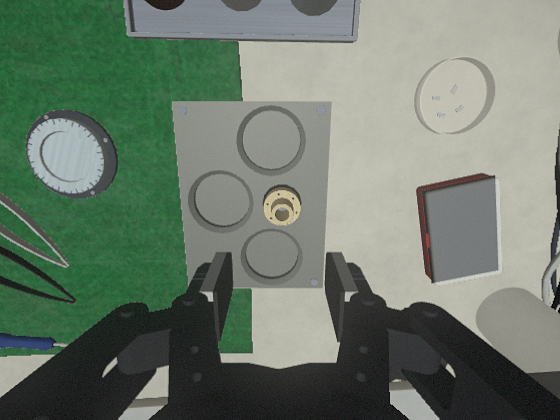

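The flange sits on its pedestal at (282,208), at (0.4968,-0.401), and the three bottles stand in the tray at the top of the frame. I'm descending to just above it, then reading the pose.

Emit:
{"api": "step_arm", "payload": {
  "motion": [
    [4.5, -0.1, 0, 3, 0],
    [4.5, -0.1, 0, 6, 0],
    [4.5, -0.1, 0, 8, 0],
    [4.5, -0.1, 0, 8.8, 0],
    [4.5, -0.1, 0, 9, 0],
    [4.5, -0.1, 0, 9, 0],
    [4.5, -0.1, 0, 9, 0]
  ],
  "force": 40
}}

```text
time: 22.6
tool_pos: [0.4983, -0.4021, 0.0527]
tcp_rot: [2.572, 1.799, 0.001]
wrist_force: [0.5, -0.0, -0.2]
width: 0.527
grip_force: 0.0
```

```bash
python3 - <<'E'
from h import *
to(.4968,-.4010,.027,-20)
E
```

```text
d [ 0.05 -0.18  2.57] twist -0.05595135584657385 q6 -0.37 tilt 0.18
```

Emit:
{"api": "step_arm", "payload": {
  "motion": [
    [4.5, 0, -0.2, 1, 0],
    [4.5, 0, -0.2, 2, 0],
    [4.5, 0, -0.2, 2.5, 0],
    [4.5, 0, -0.2, 2.5, 0],
    [4, 0, -0.2, 2.5, 0],
    [2.2, 0, -0.2, 2.5, 0],
    [2.2, 0, -0.2, 2.5, 0],
    [2.2, 0, -0.2, 2.5, 0],
    [2.2, 0, -0.2, 2.5, 0],
    [2.2, 0, -0.2, 2.5, 0]
  ],
  "force": 40
}}

```text
time: 23.6
tool_pos: [0.4956, -0.401, 0.0262]
tcp_rot: [2.574, 1.8, 0.0]
wrist_force: [0.8, -0.9, 0.8]
width: 0.318
grip_force: 39.6
```

```bash
python3 - <<'E'
from h import *
to(.342,-.3044,.08,-20)
E
```

```text
d [  3.8  -17.74  -5.4 ] twist -0.07164533094807268 q6 -0.37 tilt 0.05
```

Emit:
{"api": "step_arm", "payload": {
  "motion": [
    [2.2, 0, 0, -0.5, 0],
    [2.2, 0, 0, -2, 0],
    [2.2, 0, 0, -4, 0],
    [2.2, 0, 0, -5.4, 0],
    [2.2, 0, 0, -5.4, 0],
    [2.2, 0, 0, -5.4, 0]
  ]
}}

```text
time: 24.2
tool_pos: [0.4956, -0.4009, 0.0806]
tcp_rot: [2.573, 1.8, 0.001]
wrist_force: [-0.5, 0.5, -2.2]
width: 0.318
grip_force: 39.5
```

```bash
python3 - <<'E'
from h import *
to(.342,-.3044,.08,-20);shot("wrist","w8")
im=cv2.imread("pics/w8.png")[180:380,180:380];cv2.imwrite("pics/w8c.png",cv2.resize(im,(600,600),interpolation=cv2.INTER_CUBIC))
E
```

```text
d [  3.79 -17.74   0.03] twist -0.07140332522054393 q6 -0.37 tilt 0.08
```

View pics/w8c.png

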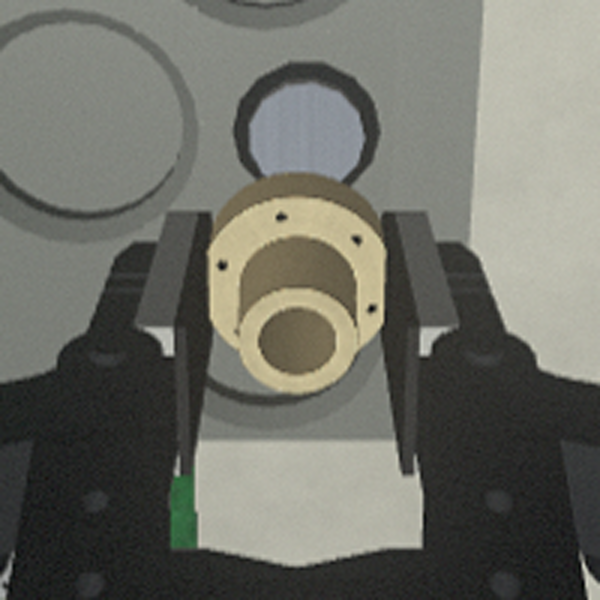

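The flange hangs level in the grip, with both pads on the foot rim (about (210,270) and (385,270) in the crop). I'm moving it to the nest.

Emit:
{"api": "step_arm", "payload": {
  "motion": [
    [2.2, 1, -3, 0, 0],
    [2.2, 2, -7, 0, 0],
    [2.2, 2.8, -11, 0, 0],
    [2.2, 3.4, -15, 0, 0],
    [2.2, 3.8, -17.3, 0, 0],
    [2.2, 3.8, -17.7, 0, 0],
    [2.2, 3.8, -17.7, 0, 0],
    [2.2, 3.8, -17.7, 0, 0],
    [2.2, 3.8, -17.7, 2, 0],
    [2.2, 3.8, -17.7, 4, 0],
    [2.2, 3.8, -17.7, 5.2, 0],
    [2.2, 3.8, -17.7, 5.8, 0],
    [2.2, 3.8, -17.7, 5.8, 0],
    [2.2, 3.8, -17.7, 5.8, 0]
  ]
}}

```text
time: 25.65
tool_pos: [0.3426, -0.3047, 0.0221]
tcp_rot: [2.574, 1.8, 0.0]
wrist_force: [0.4, -0.4, -0.4]
width: 0.32
grip_force: 39.6
```

```bash
python3 - <<'E'
from h import *
to(.342,-.3044,.0142,-20)
shot("wrist","w9");z=np.load("pics/w9.npz");C=cloud(z)
n=(C[...,2]>.012)&(C[...,2]<.02)&(np.hypot(C[...,0]-.343,C[...,1]+.304)<.045);q=C[n];print("nest",n.sum(),(q.min(0)+q.max(0))/2,np.ptp(q,axis=0))
im=cv2.imread("pics/w9.png")[150:350,150:400];cv2.imwrite("pics/w9c.png",cv2.resize(im,(750,600),interpolation=cv2.INTER_CUBIC))
E
```

```text
d [ 0.01 -0.07  0.79] twist -0.06668541553395357 q6 -0.43 tilt 0.03
nest 4905 [ 0.34238845 -0.30414396  0.01542557] [0.06042074 0.0623423  0.00685011]
```

View pics/w9c.png

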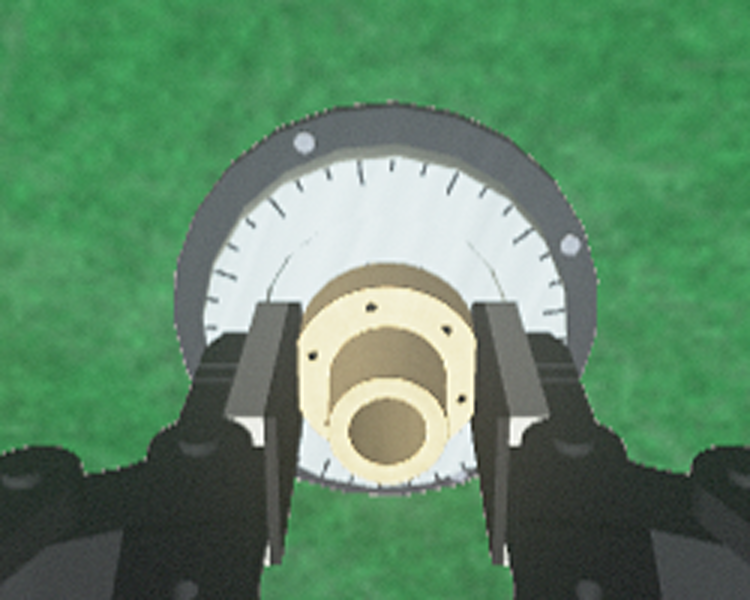

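The flange is centred over the recess arc (crop (385,300)). I'm lowering it to contact.

Emit:
{"api": "step_arm", "payload": {
  "motion": [
    [2.2, 0, 0, 0.3, 0],
    [2.2, 0, 0, 0.6, 0],
    [2.2, 0, 0, 0.75, 0],
    [2.2, 0, 0, 0.75, 0],
    [2.2, 0, 0, 0.75, 0]
  ]
}}

```text
time: 26.2
tool_pos: [0.3425, -0.3046, 0.0154]
tcp_rot: [2.574, 1.8, 0.0]
wrist_force: [-1.4, 1.7, 6.9]
width: 0.321
grip_force: 44.3
```

Emit:
{"api": "step_arm", "payload": {
  "motion": [
    [3, 0, 0, -0.05, 0],
    [3.6, 0, 0, -0.05, 0],
    [4.5, 0, 0, -0.05, 0],
    [4.5, 0, 0, -0.05, 0],
    [4.5, 0, 0, -0.05, 0],
    [4.5, 0, 0, -2, 0],
    [4.5, 0, 0, -5, 0],
    [4.5, 0, 0, -9, 0],
    [4.5, 0, 0, -12, 0],
    [4.5, 0, 0, -12, 0],
    [4.5, 0, 0, -12, 0]
  ]
}}

```text
time: 27.3
tool_pos: [0.3425, -0.3047, 0.135]
tcp_rot: [2.573, 1.799, 0.001]
wrist_force: [0.3, 0.8, -0.6]
width: 0.525
grip_force: 0.0
```

```bash
python3 - <<'E'
from h import *
shot("wrist","w10");z=np.load("pics/w10.npz");C=cloud(z)
n=(C[...,2]>.012)&(C[...,2]<.0175)&(np.hypot(C[...,0]-.343,C[...,1]+.304)<.045);q=C[n];print("nest",n.sum(),(q.min(0)+q.max(0))/2,np.ptp(q,axis=0))
n=(C[...,2]>.0185)&(C[...,2]<.06)&(np.hypot(C[...,0]-.343,C[...,1]+.304)<.03);q=C[n];print("fl",n.sum(),(q.min(0)+q.max(0))/2,np.ptp(q,axis=0),np.percentile(q[:,2],[5,30,50,70,90,99]))
im=cv2.imread("pics/w10.png")[130:330,150:400];cv2.imwrite("pics/w10c.png",cv2.resize(im,(750,600),interpolation=cv2.INTER_CUBIC))
to(.4727,-.2162,.17,-20.5)
E
```

```text
nest 3014 [ 0.34020582 -0.30408362  0.01475277] [0.06465902 0.06218672 0.00547721]
fl 997 [ 0.34105019 -0.30154295  0.02969562] [0.03073152 0.03458143 0.02227401] [0.02210025 0.02379764 0.02450179 0.03215353 0.03938955 0.04037084]
d [12.73  9.29 -3.63] twist 0.429044544792049 q6 -0.43 tilt 0.04
```

View pics/w10c.png

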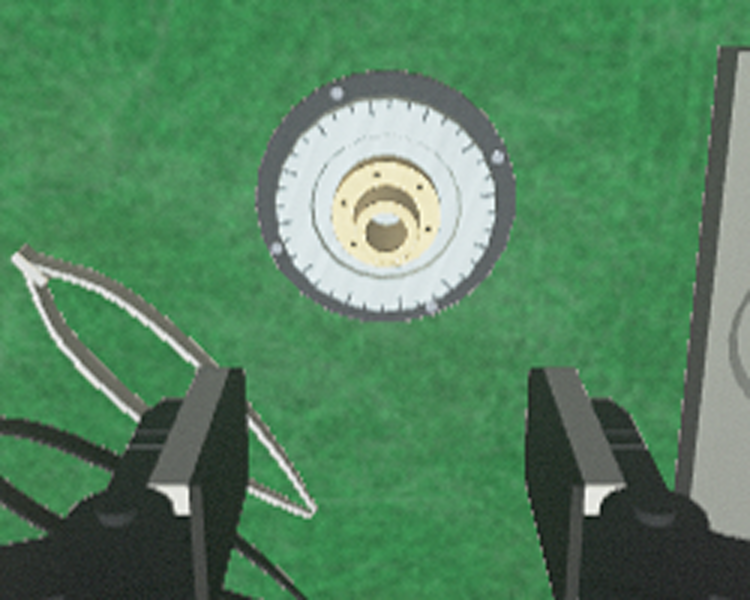

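The flange is seated in the recess, concentric at crop (386,208), with its hub top at 0.040. Next the bottles go back, dropper first.

Emit:
{"api": "step_arm", "payload": {
  "motion": [
    [3.4, 0, 0, -3.6, 0],
    [3.4, 3, 2.2, -3.6, 0.4],
    [3.4, 6.5, 4.8, -3.6, 0.4],
    [3.4, 10, 7.3, -3.6, 0.4],
    [3.4, 12.3, 9, -3.6, 0.4],
    [3.4, 12.7, 9.3, -3.6, 0.4],
    [3.4, 12.7, 9.3, -3.6, 0.4],
    [3.4, 12.7, 9.3, -3.6, 0.4],
    [3.4, 12.7, 9.3, -3.6, 0.4]
  ],
  "force": 60
}}

```text
time: 28.25
tool_pos: [0.4716, -0.2174, 0.1695]
tcp_rot: [-2.581, -1.789, 0.002]
wrist_force: [0.7, -0.4, -0.2]
width: 0.396
grip_force: 0.0
```

```bash
python3 - <<'E'
from h import *
to(.4727,-.216,.0795,-20.5)
shot("wrist","w11");z=np.load("pics/w11.npz");C=cloud(z)
for n,x,y,lo,hi in(("drop",.4727,-.216,.07,.12),("white",.524,-.2357,.118,.124),("metal",.5763,-.2552,.118,.124)):
  m=(C[...,2]>lo)&(C[...,2]<hi)&(np.hypot(C[...,0]-x,C[...,1]-y)<.02)
  p=C[m];print(n,m.sum(),(p.min(0)+p.max(0))/2,np.ptp(p,axis=0),p[:,2].max())
E
```

```text
d [0.17 0.07 9.  ] twist -0.04624511205943804 q6 -0.12 tilt 0.09
drop 799 [ 0.4718719  -0.21385263  0.09274054] [0.02115697 0.02043202 0.04538808] 0.11543457458890458
white 1436 [ 0.52454376 -0.23421021  0.12071634] [0.02860396 0.02811527 0.0053839 ] 0.12340828970207346
metal 1456 [ 0.57397313 -0.25534829  0.12068817] [0.02804839 0.02791955 0.00536729] 0.12337181047650089
```

Emit:
{"api": "step_arm", "payload": {
  "motion": [
    [3.4, 0.2, 0, 3, 0],
    [3.4, 0.2, 0, 5.5, 0],
    [3.4, 0.2, 0, 7.5, 0],
    [3.4, 0.2, 0, 8.6, 0],
    [3.4, 0.2, 0, 9, 0],
    [3.4, 0.2, 0, 9, 0],
    [1.4, 0.2, 0, 9, 0],
    [1.4, 0.2, 0, 9, 0],
    [1.4, 0.2, 0, 9, 0],
    [1.4, 0.2, 0, 9, 0],
    [1.4, 0.2, 0, 9, 0]
  ]
}}

```text
time: 29.4
tool_pos: [0.4747, -0.2155, 0.0816]
tcp_rot: [2.579, 1.79, 0.002]
wrist_force: [-0.7, 0.1, 6.6]
width: 0.218
grip_force: 59.1
```

```bash
python3 - <<'E'
from h import *
to(.4713,-.4475,.0841,-20)
E
```

```text
d [-21.85   7.79  -0.22] twist -0.46129713910403325 q6 -0.12 tilt 0.14
```

Emit:
{"api": "step_arm", "payload": {
  "motion": [
    [1.4, 0, 0, -1.5, 0],
    [1.4, 0, 0, -4.5, 0],
    [1.4, 0, 0, -8, 0],
    [1.4, -2, 0.7, -10, 0],
    [1.4, -6, 2.1, -10, -0.4],
    [1.4, -10, 3.5, -10, -0.4],
    [1.4, -14, 5, -10, -0.4],
    [1.4, -18, 6.4, -10, -0.4],
    [1.4, -21, 7.5, -10, -0.4],
    [1.4, -21.7, 7.7, -10, -0.4],
    [1.4, -21.7, 7.7, -10, -0.4],
    [1.4, -21.7, 7.7, -8, -0.4],
    [1.4, -21.7, 7.7, -5, -0.4],
    [1.4, -21.7, 7.7, -3, -0.4],
    [1.4, -21.7, 7.7, -2, -0.4],
    [1.4, -21.7, 7.7, -2, -0.4],
    [1.4, -21.7, 7.7, -2, -0.4]
  ]
}}

```text
time: 31.1
tool_pos: [0.4705, -0.4448, 0.1011]
tcp_rot: [2.573, 1.801, 0.0]
wrist_force: [0.7, -0.5, -1.1]
width: 0.217
grip_force: 58.8
```

```bash
python3 - <<'E'
from h import *
to(.471,-.4462,.0866,-20)
E
```

```text
d [-0.11  0.09  1.45] twist -0.0284765913551297 q6 -0.45 tilt 0.05
```

Emit:
{"api": "step_arm", "payload": {
  "motion": [
    [1.4, 0, 0, 0.5, 0],
    [1.4, 0, 0, 1, 0],
    [1.4, 0, 0, 1.3, 0],
    [1.4, 0, 0, 1.4, 0],
    [1.4, 0, 0, 1.4, 0]
  ]
}}

```text
time: 31.6
tool_pos: [0.4699, -0.4455, 0.0867]
tcp_rot: [2.574, 1.8, -0.0]
wrist_force: [-0.7, 0.5, 1.7]
width: 0.211
grip_force: 58.9
```

Light contact came at the expected depth. I'm releasing the dropper, rising, and moving to the white bottle.

Emit:
{"api": "step_arm", "payload": {
  "motion": [
    [1.4, 0, 0, 0.1, 0],
    [1.4, 0, 0, 0.1, 0],
    [2.6, 0, 0, 0.1, 0],
    [3.6, 0, 0, 0.1, 0],
    [3.6, 0, 0, 0, 0],
    [3.6, 0, 0, -3, 0],
    [3.6, 0, 0, -7, 0],
    [3.6, 0, 0, -9, 0],
    [3.6, 0, 0, -9, 0],
    [3.6, 0, 0, -9, 0]
  ]
}}

```text
time: 32.6
tool_pos: [0.47, -0.4452, 0.1763]
tcp_rot: [2.574, 1.8, 0.0]
wrist_force: [-0.2, 0.5, 0.3]
width: 0.418
grip_force: 0.0
```

```bash
python3 - <<'E'
from h import *
shot("wrist","w12");z=np.load("pics/w12.npz");C=cloud(z)
for lo,hi in((.084,.1),(.108,.125)):
  m=(C[...,2]>lo)&(C[...,2]<hi)&(abs(C[...,0]-.4715)<.03)&(abs(C[...,1]+.4455)<.03)
  p=C[m];print(m.sum(),(p.min(0)+p.max(0))/2,np.ptp(p,axis=0),p[:,2].max())
to(.5243,-.2355,.174,-20.5)
E
```

```text
389 [ 0.46731988 -0.44327137  0.09202892] [0.02143757 0.01980923 0.01557036] 0.0998140947147414
303 [ 0.46754377 -0.44352791  0.11426533] [0.01246244 0.01168176 0.0125179 ] 0.12052428090879427
d [21.52 -2.01  0.11] twist 0.4272609065287156 q6 -0.45 tilt 0.12
```

Emit:
{"api": "step_arm", "payload": {
  "motion": [
    [4, 4, -0.4, 0, 0.4],
    [4, 9, -0.8, 0, 0.4],
    [4, 14, -1.3, 0, 0.4],
    [4, 19, -1.8, 0, 0.4],
    [4, 21.3, -2, 0, 0.4],
    [4, 21.6, -2, 0, 0.4],
    [4, 21.6, -2, 0, 0.4],
    [4, 21.6, -2, 0, 0.4],
    [4, 21.6, -2, 0, 0.4]
  ]
}}

```text
time: 33.55
tool_pos: [0.5248, -0.2367, 0.1757]
tcp_rot: [-2.582, -1.789, 0.001]
wrist_force: [0.2, -0.2, -1.3]
width: 0.469
grip_force: 0.0
```

```bash
python3 - <<'E'
from h import *
to(.5243,-.2347,.0935,-20.5)
E
```

```text
d [ 0.17 -0.1   8.22] twist -0.06752597186441278 q6 -0.11 tilt 0.05
```

Emit:
{"api": "step_arm", "payload": {
  "motion": [
    [4, 0.1, 0, 3, 0],
    [4, 0.1, 0, 5.5, 0],
    [4, 0.1, 0, 7.3, 0],
    [4, 0.1, 0, 8, 0],
    [4, 0.1, 0, 8.2, 0],
    [4, 0.1, 0, 8.2, 0],
    [2, 0.1, 0, 8.2, 0],
    [2, 0.1, 0, 8.2, 0],
    [2, 0.1, 0, 8.2, 0],
    [2, 0.1, 0, 8.2, 0],
    [2, 0.1, 0, 8.2, 0]
  ]
}}

```text
time: 34.65
tool_pos: [0.5267, -0.235, 0.0958]
tcp_rot: [2.579, 1.79, 0.002]
wrist_force: [-0.7, -0.3, 6.5]
width: 0.303
grip_force: 59.6
```

```bash
python3 - <<'E'
from h import *
to(.4478,-.3833,.18,-20);print(bot.read_state()["tool_pos"])
E
```

```text
d [-16.65  -2.19  -8.42] twist -0.4590659895842748 q6 -0.11 tilt 0.15
[ 0.52669493 -0.23504609  0.09577405]
```

Emit:
{"api": "step_arm", "payload": {
  "motion": [
    [2, 0, 0, -1.5, 0],
    [2, 0, 0, -4.5, 0],
    [2, 0, 0, -8, 0],
    [2, -2, -0.3, -8.4, 0],
    [2, -6, -0.8, -8.4, -0.4],
    [2, -10, -1.3, -8.4, -0.4],
    [2, -14, -1.8, -8.4, -0.4],
    [2, -16.3, -2.2, -8.4, -0.4],
    [2, -16.7, -2.2, -8.4, -0.4],
    [2, -16.7, -2.2, -8.4, -0.4],
    [2, -16.7, -2.2, -6, -0.4],
    [2, -16.7, -2.2, -3.5, -0.4],
    [2, -16.7, -2.2, -2.2, -0.4],
    [2, -16.7, -2.2, -2, -0.4],
    [2, -16.7, -2.2, -2, -0.4],
    [2, -16.7, -2.2, -2, -0.4]
  ]
}}

```text
time: 36.25
tool_pos: [0.4477, -0.3837, 0.1156]
tcp_rot: [2.572, 1.8, 0.001]
wrist_force: [0.1, -0.2, -1.5]
width: 0.302
grip_force: 59.2
```

```bash
python3 - <<'E'
from h import *
to(.4478,-.3833,.1008,-20)
E
```

```text
d [ 0.04 -0.    1.48] twist -0.040141571295819745 q6 -0.4 tilt 0.12
```

Emit:
{"api": "step_arm", "payload": {
  "motion": [
    [2, 0, 0, 0.5, 0],
    [2, 0, 0, 1, 0],
    [2, 0, 0, 1.3, 0],
    [2, 0, 0, 1.5, 0],
    [2, 0, 0, 1.5, 0]
  ]
}}

```text
time: 36.75
tool_pos: [0.4468, -0.3838, 0.1009]
tcp_rot: [2.574, 1.8, -0.0]
wrist_force: [-2.6, 1.7, 7.7]
width: 0.304
grip_force: 60.2
```

Emit:
{"api": "step_arm", "payload": {
  "motion": [
    [3.2, 0, 0, 0, 0],
    [4, 0, 0, 0, 0],
    [4.5, 0, 0, 0, 0],
    [4.5, 0, 0, 0, 0],
    [4.5, 0, 0, -3, 0],
    [4.5, 0, 0, -6, 0],
    [4.5, 0, 0, -7.5, 0],
    [4.5, 0, 0, -7.5, 0],
    [4.5, 0, 0, -7.5, 0]
  ]
}}

```text
time: 37.65
tool_pos: [0.4464, -0.3831, 0.1737]
tcp_rot: [-2.574, -1.8, 0.0]
wrist_force: [-0.4, 1.1, -0.6]
width: 0.523
grip_force: 0.0
```

```bash
python3 - <<'E'
from h import *
shot("wrist","w13");z=np.load("pics/w13.npz");C=cloud(z)
m=(C[...,2]>.12)&(C[...,2]<.132)&(np.hypot(C[...,0]-.448,C[...,1]+.383)<.025)
p=C[m];print(m.sum(),(p.min(0)+p.max(0))/2,np.ptp(p,axis=0),np.median(p[:,2]))
to(.5745,-.2555,.176,-20.5)
E
```

```text
1500 [ 0.44489962 -0.38287602  0.12411187] [0.02881841 0.0278485  0.00805315] 0.12617418704156882
d [16.35  7.72 -0.33] twist 0.4276199355240493 q6 -0.4 tilt 0.13
```

Emit:
{"api": "step_arm", "payload": {
  "motion": [
    [4.5, 3, 1.4, -0.3, 0.4],
    [4.5, 7, 3.3, -0.3, 0.4],
    [4.2, 11, 5.2, -0.3, 0.4],
    [4.2, 15, 7.1, -0.3, 0.4],
    [4.2, 16.2, 7.7, -0.3, 0.4],
    [4.2, 16.3, 7.7, -0.3, 0.4],
    [4.2, 16.3, 7.7, -0.3, 0.4],
    [4.2, 16.3, 7.7, -0.3, 0.4]
  ]
}}

```text
time: 38.5
tool_pos: [0.5735, -0.2576, 0.1765]
tcp_rot: [-2.581, -1.789, 0.002]
wrist_force: [0.0, -0.1, -0.0]
width: 0.494
grip_force: 0.0
```

```bash
python3 - <<'E'
from h import *
to(.5743,-.2555,.093,-20.5)
E
```

```text
d [0.23 0.01 8.35] twist -0.043029955439124024 q6 -0.1 tilt 0.09
```

Emit:
{"api": "step_arm", "payload": {
  "motion": [
    [4.2, 0.1, 0, 3, 0],
    [4.2, 0.1, 0, 5.5, 0],
    [4.2, 0.1, 0, 7.3, 0],
    [4.2, 0.1, 0, 8, 0],
    [4.2, 0.1, 0, 8.3, 0],
    [4.2, 0.1, 0, 8.3, 0],
    [2, 0.1, 0, 8.3, 0],
    [2, 0.1, 0, 8.3, 0],
    [2, 0.1, 0, 8.3, 0],
    [2, 0.1, 0, 8.3, 0],
    [2, 0.1, 0, 8.3, 0]
  ]
}}

```text
time: 39.6
tool_pos: [0.5763, -0.2562, 0.0959]
tcp_rot: [2.579, 1.79, 0.002]
wrist_force: [-0.9, 0.2, 5.1]
width: 0.308
grip_force: 59.6
```

```bash
python3 - <<'E'
from h import *
to(.506,-.3493,.18,-20);print(bot.read_state()["tool_pos"])
E
```

```text
d [-11.18  -3.31  -8.41] twist -0.45936465230984425 q6 -0.1 tilt 0.15
[ 0.57627957 -0.25621601  0.09591186]
```

Emit:
{"api": "step_arm", "payload": {
  "motion": [
    [2, 0, 0, -1.5, 0],
    [2, 0, 0, -4.5, 0],
    [2, 0, 0, -8, 0],
    [2, -2, -0.6, -8.4, 0],
    [2, -6, -1.8, -8.4, -0.4],
    [2, -10, -2.9, -8.4, -0.4],
    [2, -11.2, -3.2, -8.4, -0.4],
    [2, -11.2, -3.2, -8.4, -0.4],
    [2, -11.2, -3.2, -8.4, -0.4],
    [2, -11.2, -3.2, -6, -0.4],
    [2, -11.2, -3.2, -3.5, -0.4],
    [2, -11.2, -3.2, -2.2, -0.4],
    [2, -11.2, -3.2, -2, -0.4],
    [2, -11.2, -3.2, -2, -0.4],
    [2, -11.2, -3.2, -2, -0.4]
  ]
}}

```text
time: 41.1
tool_pos: [0.5072, -0.3497, 0.1156]
tcp_rot: [2.573, 1.8, 0.001]
wrist_force: [0.0, -0.6, -0.5]
width: 0.307
grip_force: 59.2
```

```bash
python3 - <<'E'
from h import *
to(.506,-.3493,.1009,-20)
E
```

```text
d [-0.01 -0.13  1.47] twist -0.040504889075492656 q6 -0.29 tilt 0.12
```

Emit:
{"api": "step_arm", "payload": {
  "motion": [
    [2, 0, 0, 0.5, 0],
    [2, 0, 0, 1, 0],
    [2, 0, 0, 1.3, 0],
    [2, 0, 0, 1.5, 0],
    [2, 0, 0, 1.5, 0]
  ]
}}

```text
time: 41.6
tool_pos: [0.5062, -0.3498, 0.101]
tcp_rot: [2.574, 1.8, -0.0]
wrist_force: [-1.9, 1.6, 8.1]
width: 0.303
grip_force: 60.1
```

Emit:
{"api": "step_arm", "payload": {
  "motion": [
    [3.2, 0, 0, 0, 0],
    [4, 0, 0, 0, 0],
    [4.5, 0, 0, 0, 0],
    [4.5, 0, 0, 0, 0],
    [4.5, 0, 0, -3, 0],
    [4.5, 0, 0, -7, 0],
    [4.5, 0, 0, -12, 0],
    [4.5, 0, 0, -17, 0],
    [4.5, 0, 0, -20, 0],
    [4.5, 0, 0, -20, 0],
    [4.5, 0, 0, -20, 0]
  ]
}}

```text
time: 42.7
tool_pos: [0.5064, -0.3496, 0.3001]
tcp_rot: [2.573, 1.799, 0.001]
wrist_force: [0.3, -0.3, -0.9]
width: 0.525
grip_force: 0.0
```

```bash
python3 - <<'E'
from h import *
shot("wrist","w14");shot("top","t1")
for f in("w14","t1"):
  z=np.load(f"pics/{f}.npz");C=cloud(z)
  for n,x,y,lo,hi in(("drop",.4708,-.4452,.086,.1),("bulb",.4708,-.4452,.108,.125),("white",.448,-.383,.12,.132),("metal",.506,-.3493,.12,.132),("flange",.3424,-.304,.021,.06)):
    m=(C[...,2]>lo)&(C[...,2]<hi)&(np.hypot(C[...,0]-x,C[...,1]-y)<.024);p=C[m]
    if len(p):print(f,n,m.sum(),((p.min(0)+p.max(0))/2).round(4),np.ptp(p,axis=0).round(4),np.percentile(p[:,2],90).round(4))
s=bot.read_state();print(s["time"],s["wrist_force"],s["grip_force"])
E
```

```text
w14 drop 168 [ 0.4676 -0.443   0.093 ] [0.0214 0.0193 0.0139] 0.096
w14 bulb 117 [ 0.4678 -0.4435  0.1142] [0.0125 0.0113 0.0123] 0.1187
w14 white 559 [ 0.445  -0.3829  0.1244] [0.0291 0.0281 0.0083] 0.1271
w14 metal 602 [ 0.5045 -0.3487  0.1243] [0.0286 0.0276 0.0086] 0.1271
w14 flange 405 [ 0.3425 -0.3041  0.0314] [0.0292 0.0293 0.0206] 0.0391
t1 drop 57 [ 0.4697 -0.4432  0.092 ] [0.0206 0.0203 0.01  ] 0.0955
t1 bulb 45 [ 0.4686 -0.4429  0.1143] [0.0118 0.0126 0.0124] 0.1198
t1 white 202 [ 0.4462 -0.3822  0.1259] [0.0274 0.0268 0.0101] 0.1284
t1 metal 200 [ 0.5065 -0.3486  0.1257] [0.0275 0.0273 0.0113] 0.1284
t1 flange 167 [ 0.343  -0.3027  0.0321] [0.0271 0.028  0.0217] 0.04
42.8 [-0.91287191  0.43832345 -0.18047561] 0.0
```

All the bottles are within 4 mm of where they started, at the right height, and the flange is seated. I'm handing in.

```bash
python3 -c "
from workcell import bot
print(bot.finish_job())"
```

```text
the job is handed in; nothing more can be done
None
```

I handed the job in at about 43 s, with no verdict returned: the brass flange is seated hub up in the nest and each bottle is back in its own well, upright and within about 4 mm of its start by the cameras, after one first tray placement landed on the rim (about 47 N at the wrist, metal bottle still gripped) and was redone.

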